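Sort sample tubes by length into gauge racks

ROBOT

A 6-joint arm with a two-finger parallel gripper is mounted at the origin on the work surface. World frame = base frame: x ahead of the robot, y to its left, z up, the work surface at z = 0. Lengths are in m, angles in rad, forces in N, time in s.
With the tool pointing down it reaches from about 0.325 to 0.9 m from the base axis. Payload 6.1 kg.
Tool frame: the origin (TCP) lies at the very end of the fingers, on their centre line; the grasp point (between the pads) lies 19 mm behind it; z points along the fingers, y is the line along which they close (so a half turn about z gives the same grasp; the last joint's range is limited). The gripper opens to 85 mm and grips with 20 to 120 N. Pads are 22 mm wide; open, the fingers measure 114 mm over their backs; the gripper's body (76 mm by 85 mm) begins 54 mm behind the grasp point. The pads swing forward as they close: fully open they stand 13 mm farther back than shut.
Start: joints at [1.073, 0.22, 1.526, -0, 1.395, -0.126], TCP at [0.227, 0.582, 0.231] pointing down, gripper open.
Joint ranges: [-2.98, 2.98], [-0.91, 2.08], [0.09, 2.57], [-1.24, 4.39], [0.2, 2.65], [-2.68, 2.68]. Speed limits (rad/s): [2.57, 2.57, 3.01, 3.14, 3.14, 3.14].

INTERFACE

Orientations are given as a unit quaternion [w, x, y, z].
In Python, from station import bot, optics gives the robot as it stands.
- The arm moves only by the shell command python3 -m inch 'ROWS' [FORCE]. ROWS is JSON, a list of rows, each a list of 3 entries, a list of its own where there are three numbers: the turn, a rotation vector about the world's x, y, z in rad, then the shift along the world's x, y, z in mm, then the opening, from -1 (shut) to 1 (fully open). A call has 1 to 8 rows; each row is the pose to reach, as a shift and turn from the pose commanded when the call began; what a row does not reach only later rows make up. A row lasts 1/10 s, in which the tool goes at most 50 mm and 8.59 degrees, less where a joint would pass 70% of its speed; a pose out of reach is approached as far as the arm can. A call with a gripper value outside its range is refused whole. The fingers move at their own pace and stop on an object; FORCE is the grip in N (left out, the last holds). Time passes only in rows, so rows that repeat a pose let the fingers close. It gives the time, the measured TCP pose, the force, the opening and the grip force at its end, in the units of the state.
- bot.observe(): the state, without advancing time (a new reading comes with each control period).
- optics.get_image(name): name is "scene" or "top" or "wrist"; returns a dict with "pixels" (480x640x3 uint8, red, green, blue), "depth" (480x640 float32, m along the optical axis (not along the pixel's ray), 0 where there is no reading), "mtx" (3x3 intrinsics, pixels), "R" (3x3) and "t" (3): a world point X has camera coordinates R X + t. Camera axes: x right, y down, z forward; pixel columns grow to the right and rows downward; lengths in m; the calibration is good to about 2 mm. The wrist camera is an equidistant fisheye: a pixel r from the principal point sees the ray r / f radians off the axis. A picture is of the moment at which its call begins.
- bot.hand_in(): hands the job in; it is judged then, once.
The state is a dict: "t": time; "joints": joint angles; "joint_vel": joint speeds; "joint_efforts": joint torques, N m; "tool_pos": TCP position; "ee_rot": TCP orientation; "wrist_force": force on the tool from outside, world axes, zero at the start; "torque": the same for the moment, N m; "grip_width": finger opening in m; "grip_force": force on a finger pad.
Only numpy, scipy, OpenCV 4.12 (cv2) and the standard library are available. Lean on these libraries where they do the work, as an engineer would, in place of code of your own. Each camera call takes 0.05 s, during which the arm holds its last target. There are 200 camera calls.

TASK

Sort the two shorter of the three amber sample tubes by length: lay each one in the blue gauge rack whose slot it fits, the shortest tube in the rack with the short slot and the middle-length tube in the rack with the long slot, lying down on the slot's floor between the end walls. The longest tube fits neither rack and is not needed.

Things in the scene. Friction and masses are not known exactly. Their poses are not given: they have to be found in the camera images.
- tube_short_center (a point): The shortest of three alike sample tubes, 75 mm long, 22 mm thick: round amber body, square white cap (22 mm wide, stops it rolling) at its +x end, under 60 g, starts lying flat on the bench. The point is its centre, 11 mm above what it lies on; x runs along the tube. 
- tube_mid_center (a point): The middle-length sample tube, 105 mm long, 22 mm thick: round amber body, square white cap (22 mm wide, stops it rolling) at its +x end, under 60 g, starts lying flat on the bench. The point is its centre, 11 mm above what it lies on; x runs along the tube. A third, alike tube, 140 mm long, also lies among these things as a bystander.
- rack_short_slot (a point): Fixed gauge rack: slot 95 mm long between end walls, 42 mm wide. Base plate 111 x 62 mm, 10 mm thick, with a blue U-shaped nest at each end: grey floor 30 mm above the bench, side walls to 40, end walls to 54. The middle 48 mm of the length has no nest or walls: room for fingers down to the plate. The point is where a tube's centre lies in the slot, 41 mm above the bench; x along the slot, z up.
- rack_long_slot (a point): Fixed gauge rack: slot 125 mm long between end walls, 42 mm wide. Base plate 141 x 62 mm, 10 mm thick, with a blue U-shaped nest at each end: grey floor 30 mm above the bench, side walls to 40, end walls to 54. The middle 48 mm of the length has no nest or walls: room for fingers down to the plate. The point is where a tube's centre lies in the slot, 41 mm above the bench; x along the slot, z up.
Not all that is in view belongs to the job. What is shaped like the part that bears tube_mid_center but red or yellow is not meant.

How it is judged:
At the end, for the whole second after the job is handed in: The 75 mm tube lies at rest on the floors of the 95 mm slot and the 105 mm tube at rest on the floors of the 125 mm slot: each centre within 16 mm horizontally and 4 mm in height of the slot's point, the tube within 0.35 rad of the slot's line, slower than 0.02 m/s (horizontal distance between tube_short_center and rack_short_slot below 0.016 m and z of tube_short_center in the frame of rack_short_slot between -0.004 and 0.004 m and angle between the x axis of tube_short_center and the x axis of rack_short_slot, either way round below 0.35 rad and linear speed of each of tube_short, tube_mid below 0.02 m/s and horizontal distance between tube_mid_center and rack_long_slot below 0.016 m and z of tube_mid_center in the frame of rack_long_slot between -0.004 and 0.004 m and angle between the x axis of tube_mid_center and the x axis of rack_long_slot, either way round below 0.35 rad); the robot touches nothing.
It also fails if it takes over 67 s, if anything falls off the work surface, if the arm or the gripper's body presses on something with over 40 N, if the wrist force passes 120 N, or if a joint passes its speed limit or range.

## Working session

There is one attempt and no reset: what is moved stays moved. The work goes in short steps, Python scripts to look and compute and a shell command to move; the robot and the scene stay as the last step left them, time stands still between calls to the robot, and variables do not carry over. Pictures are saved under pics/ and viewed, at most 10 in all, crops included, and the job is handed in when it is done.

```bash
mkdir -p pics; ls; python3 - <<'E'
from station import bot, optics
import cv2,numpy as np,pickle
D={}
for n in("scene","top"):
    d=optics.get_image(n);D[n]=d
    cv2.imwrite(f"pics/{n}0.png",d["pixels"][:,:,::-1])
    print(n,d["mtx"].round(1).tolist(),(-d["R"].T@d["t"]).round(3))
pickle.dump(D,open("im0.pkl","wb"))
print(bot.observe())
E
```

```text
pics
scene [[463.6, 0.0, 317.5], [0.0, 463.6, 235.8], [0.0, 0.0, 1.0]] [1.272 0.105 0.791]
top [[528.7, 0.0, 313.7], [0.0, 528.7, 240.9], [0.0, 0.0, 1.0]] [0.401 0.002 1.096]
{'t': 0.1, 'joints': array([ 1.07289409e+00,  2.21161882e-01,  1.52752365e+00, -1.07289412e-05,
        1.39468171e+00, -1.26149425e-01]), 'joint_vel': array([ 0.00039859, -0.00144891, -0.00180937,  0.00026849,  0.00045051,
       -0.00158685]), 'joint_efforts': array([ 4.69346742e-04, -4.98247504e+01, -3.90543652e+01, -2.29940761e-04,
        5.72501143e-03, -3.95533709e-05]), 'tool_pos': array([0.22680065, 0.58180487, 0.23028531]), 'ee_rot': array([-2.67363231e-04,  1.84806915e-01,  9.82774449e-01, -8.46073773e-04]), 'wrist_force': array([ 0.01685902, -0.23805961,  0.84668786]), 'torque': array([0.00140536, 0.00321221, 0.04486651]), 'grip_force': 0.0, 'grip_width': 0.08519719492974681}
```

View pics/top0.png

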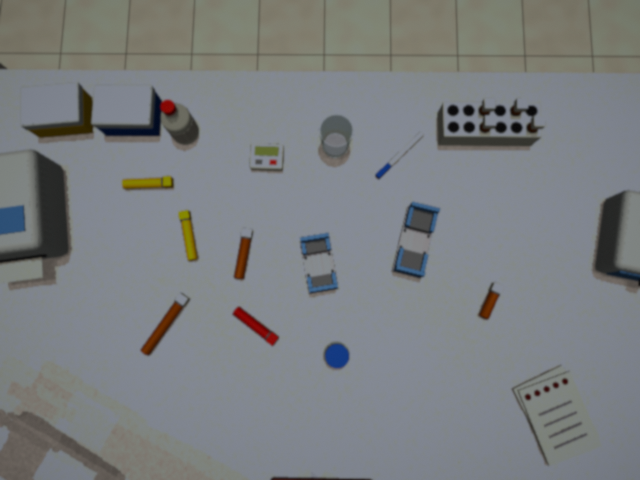

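View pics/scene0.png

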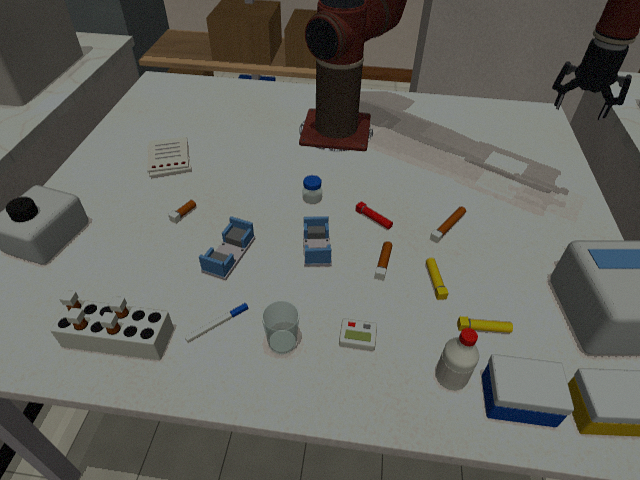

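The top view shows the amber tubes: long at (165,323), mid at (243,253), short at (489,301). The short rack is at (319,263) and the long rack at (416,240). The scene view agrees with this.

```bash
cat > h.py <<'E'
import numpy as np,cv2
def plane(d,uv,z):
    uv=np.atleast_2d(uv).astype(float);r=np.c_[uv,np.ones(len(uv))]@np.linalg.inv(d["mtx"]).T@d["R"]
    c=-d["R"].T@d["t"];return c+r*((z-c[2])/r[:,2])[:,None]
def height(d):
    v,u=np.mgrid[:480,:640];P=np.stack([u,v,np.ones_like(u)],-1)@np.linalg.inv(d["mtx"]).T*d["depth"][...,None]
    return (P-d["t"])@d["R"]
def rect(d,m,z):
    v,u=np.nonzero(m);p=plane(d,np.c_[u,v],z)[:,:2].astype(np.float32)*1000
    (c,s,a)=cv2.minAreaRect(p);b=cv2.boxPoints((c,s,a))
    e=max((b[1]-b[0],b[2]-b[1]),key=np.linalg.norm)
    return np.round(c,1),np.round(sorted(s),1),round(float(np.degrees(np.arctan2(e[1],e[0])))%180,1)
E
python3 - <<'E'
import pickle;from h import *
d=pickle.load(open("im0.pkl","rb"))["top"]
X=height(d);Z=X[...,2];hsv=cv2.cvtColor(d["pixels"],cv2.COLOR_RGB2HSV)
print("bench",np.median(Z[300:400,400:500]))
for n,(u,v) in dict(short=(489,301),mid=(243,253),long=(165,323)).items():
    w=np.zeros((480,640),bool);w[v-40:v+40,u-35:u+35]=1
    H=hsv[v,u];print(n,H,"z",Z[v-2:v+3,u-2:u+3].max().round(4))
    am=w&(hsv[...,0]<16)&(hsv[...,1]>130)&(hsv[...,2]>50)
    if n=="long": am&=(hsv[...,0]>4)
    print("  body",rect(d,am,.011))
    k,l,st,_=cv2.connectedComponentsWithStats((w&(Z>.007)).astype(np.uint8))
    hm=l==l[v,u]; print("  depth",hm.sum(),rect(d,hm,.011))
for n,(u,v) in dict(rshort=(319,263),rlong=(416,240)).items():
    w=np.zeros((480,640),bool);w[v-48:v+48,u-40:u+40]=1
    bl=w&(hsv[...,0]>95)&(hsv[...,0]<120)&(hsv[...,1]>90)
    print(n,bl.sum(),rect(d,bl,.045),"z",Z[v-1:v+2,u-1:u+2].mean().round(3),np.percentile(Z[bl],[10,50,90]).round(3))
    # base plate/whole object from depth footprint
    hm=w&(Z>.02)&(Z<.07); p=X[hm][:,:2].astype(np.float32)*1000;print("  depth rect",cv2.minAreaRect(p))
E
```

```text
bench 0.0005565243787861712
short [ 13 255  93] z 0.0258
  body (array([ 443.2, -334.6]), array([18.9, 54.3]), 154.4)
  depth 430 (array([ 453.3, -338.6]), array([24.9, 77.5]), 152.0)
mid [ 13 250 107] z 0.0266
  body (array([532.6, 169.3]), array([18.2, 83.7]), 171.5)
  depth 549 (array([543.5, 167.3]), array([ 25.5, 106.5]), 172.7)
long [ 13 255 101] z 0.0258
  body (array([386.2, 328.8]), array([ 18.8, 117. ]), 146.7)
  depth 772 (array([395.6, 322.9]), array([ 25.6, 141.4]), 147.9)
rshort 446 (array([521.8,  11. ]), array([ 57., 112.]), 10.4) z 0.012 [0.036 0.045 0.056]
  depth rect ((522.6570434570312, 11.14345932006836), (111.49781036376953, 57.81692886352539), 10.444733619689941)
rlong 673 (array([ 571.6, -185.8]), array([ 59.8, 144.9]), 166.2) z 0.01 [0.035 0.042 0.055]
  depth rect ((572.5825805664062, -186.22305297851562), (58.415924072265625, 141.66256713867188), 76.3179931640625)
```

Both tubes and racks measured to within about 2 mm of their given sizes. Next, the middle tube.

```bash
python3 -m inch '[[[0,0,0.244],[317,-415,-110],1],[[0,0,0.244],[317,-415,-110],1],[[0,0,0.244],[317,-415,-110],1],[[0,0,0.244],[317,-415,-110],1],[[0,0,0.244],[317,-415,-110],1],[[0,0,0.244],[317,-415,-110],1],[[0,0,0.244],[317,-415,-110],1],[[0,0,0.244],[317,-415,-110],1]]' 40
```

```text
t: 0.9
tool_pos: [0.4647, 0.2702, 0.1485]
ee_rot: [-0.0, 0.064, 0.998, -0.0]
wrist_force: [-0.1, 0.2, 0.2]
grip_width: 0.0854
grip_force: 0.0
```

```bash
python3 -m inch '[[[0,0,0],[79,-103,-28],1],[[0,0,0],[79,-103,-28],1],[[0,0,0],[79,-103,-28],1],[[0,0,0],[79,-103,-28],1],[[0,0,0],[79,-103,-28],1]]'
python3 - <<'E'
from station import optics
import cv2
cv2.imwrite("pics/w1.png",optics.get_image("wrist")["pixels"][:,:,::-1])
E
```

```text
t: 1.4
tool_pos: [0.5427, 0.1684, 0.1203]
ee_rot: [-0.001, 0.065, 0.998, -0.0]
wrist_force: [0.3, 0.5, -0.5]
grip_width: 0.0855
grip_force: 0.0
```

View pics/w1.png

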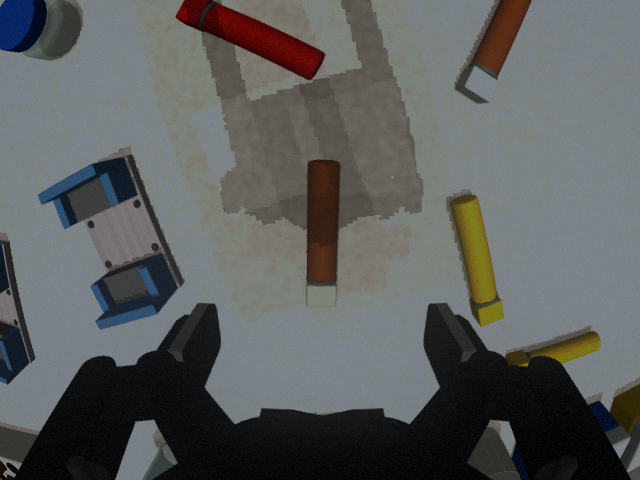

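The wrist view shows the middle tube (columns 307-340, axis vertical) centred between the fingertips at columns 218 and 427, and aligned with them. I'll descend and grip.

```bash
python3 -m inch '[[[0,0,0],[0,-1,-50],1],[[0,0,0],[0,-1,-90],1],[[0,0,0],[0,-1,-110],1],[[0,0,0],[0,-1,-116],1],[[0,0,0],[0,-1,-116],-1],[[0,0,0],[0,-1,-116],-1],[[0,0,0],[0,-1,-116],-1],[[0,0,0],[0,-1,-116],-1]]' 40 && python3 -m inch '[[[0,0,0],[0,0,0],-1],[[0,0,0],[0,0,0],-1],[[0,0,0],[0,0,0],-1],[[0,0,0],[0,0,0],-1]]'
```

```text
t: 2.25
tool_pos: [0.5442, 0.1684, 0.0067]
ee_rot: [0.001, 0.064, 0.998, 0.0]
wrist_force: [1.1, -0.4, -0.3]
grip_width: 0.0279
grip_force: 0.0
t: 2.65
tool_pos: [0.5442, 0.1683, 0.0067]
ee_rot: [0.001, 0.064, 0.998, 0.0]
wrist_force: [-2.1, -0.2, 6.3]
grip_width: 0.0206
grip_force: 39.0
```

```bash
python3 -m inch '[[[0,0,0],[0,0,20],-1],[[0,0,0],[0,0,60],-1],[[0,0,0],[0,0,110],-1],[[0,0,0],[0,0,130],-1],[[0,0,0],[0,0,130],-1],[[0,0,0],[0,0,130],-1]]'
python3 - <<'E'
from station import optics
import cv2
cv2.imwrite("pics/w2.png",optics.get_image("wrist")["pixels"][:,:,::-1])
E
```

```text
t: 3.25
tool_pos: [0.5431, 0.168, 0.1352]
ee_rot: [0.0, 0.064, 0.998, 0.0]
wrist_force: [-0.4, -0.7, -1.0]
grip_width: 0.0206
grip_force: 39.4
```

View pics/w2.png

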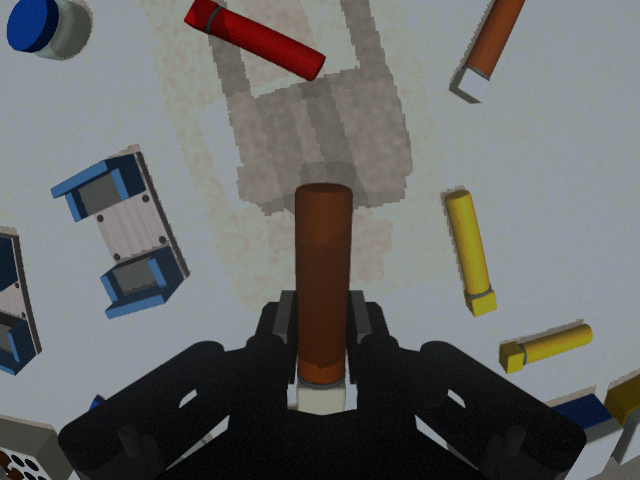

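The tube is held level and centred between the pads (rows 185-412). Next I'll carry it over the long rack.

```bash
python3 -m inch '[[[0,0,-0.112],[29,-354,10],-1],[[0,0,-0.112],[29,-354,10],-1],[[0,0,-0.112],[29,-354,10],-1],[[0,0,-0.112],[29,-354,10],-1],[[0,0,-0.112],[29,-354,10],-1],[[0,0,-0.112],[29,-354,10],-1],[[0,0,-0.112],[29,-354,10],-1],[[0,0,-0.112],[29,-354,10],-1]]' && python3 -m inch '[[[0,0,0],[0,0,0],-1],[[0,0,0],[0,0,0],-1],[[0,0,0],[0,0,0],-1]]'
cat > chk.py <<'E'
from station import bot,optics
from h import *
import sys
d=optics.get_image("top");X=height(d);Z=X[...,2];hsv=cv2.cvtColor(d["pixels"],cv2.COLOR_RGB2HSV)
cv2.imwrite(f"pics/{sys.argv[1]}.png",cv2.resize(d["pixels"][120:400,220:560,::-1],None,fx=2,fy=2))
am=((hsv[...,0]>4)&(hsv[...,0]<17)&(hsv[...,1]>130)&(hsv[...,2]>40)).astype(np.uint8);am[:,:60]=0;am[:100]=0;am[370:]=0
n,l,st,c=cv2.connectedComponentsWithStats(am)
for i in range(1,n):
    if st[i,4]>30:
        z=float(np.median(Z[l==i])); print(c[i].round(),st[i,4],"ztop",round(z,3),rect(d,l==i,z))
o=bot.observe();print(o["t"],o["tool_pos"].round(4),o["ee_rot"].round(3),o["wrist_force"].round(1))
E
python3 chk.py t1
```

```text
t: 4.1
tool_pos: [0.5708, -0.1913, 0.143]
ee_rot: [-0.001, 0.122, 0.992, -0.001]
wrist_force: [0.3, -0.6, -0.8]
grip_width: 0.0202
grip_force: 39.4
t: 4.4
tool_pos: [0.5715, -0.1839, 0.144]
ee_rot: [-0.001, 0.119, 0.993, 0.001]
wrist_force: [0.0, -0.3, -1.2]
grip_width: 0.0205
grip_force: 39.4
[422. 247.] 280 ztop 0.159 (array([ 541.2, -175.6]), array([20.1, 53. ]), 161.1)
[161. 328.] 524 ztop 0.021 (array([386.3, 326. ]), array([ 18.5, 115.9]), 146.8)
4.45 [ 0.5718 -0.184   0.1444] [-0.001  0.119  0.993  0.   ] [ 0.3 -0.5 -0.1]
```

View pics/t1.png

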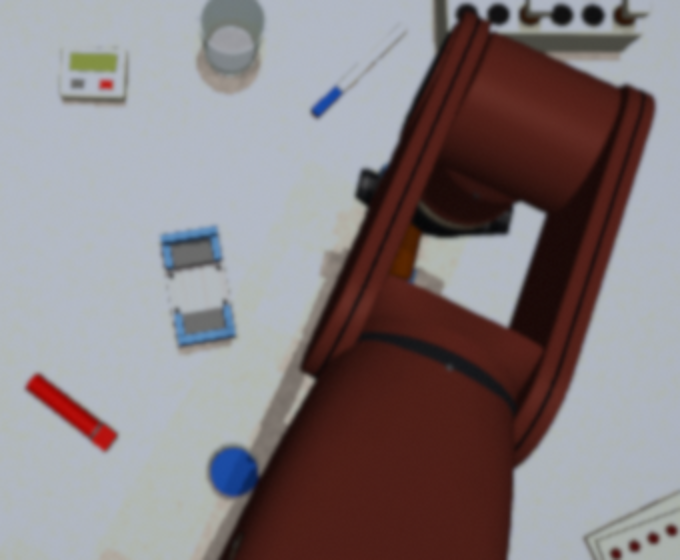

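The top view is blocked by the arm, with only part of the tube visible at about (405,255) in the crop. The pose error is about 2 mm, so I'll lower, feel for contact and release.

```bash
python3 -m inch '[[[0,0,0],[0,-2,-40],-1],[[0,0,0],[0,-2,-75],-1],[[0,0,0],[0,-2,-95],-1],[[0,0,0],[0,-2,-102],-1],[[0,0,0],[0,-2,-106],-1],[[0,0,0],[0,-2,-107],-1],[[0,0,0],[0,-2,-107],-1],[[0,0,0],[0,-2,-107],-1]]'
```

```text
t: 5.25
tool_pos: [0.5731, -0.1883, 0.0395]
ee_rot: [0.001, 0.12, 0.993, -0.0]
wrist_force: [-0.0, 0.4, 0.5]
grip_width: 0.02
grip_force: 39.4
```

```bash
python3 -m inch '[[[0,0,0],[0,1,-2],-1],[[0,0,0],[0,1,-2],-1],[[0,0,0],[0,1,-2],0],[[0,0,0],[0,1,-2],0],[[0,0,0],[0,1,-2],0],[[0,0,0],[0,1,-2],1],[[0,0,0],[0,1,-2],1],[[0,0,0],[0,1,-2],1]]' && python3 -m inch '[[[0,0,0],[0,0,15],1],[[0,0,0],[0,0,50],1],[[0,0,0],[0,0,100],1],[[0,0,0],[-30,-40,110],1],[[0,0,-0.06],[-60,-80,110],1],[[0,0,-0.17],[-90,-120,110],1],[[0,0,-0.25],[-118,-153,110],1],[[0,0,-0.25],[-118,-153,110],1]]' && python3 -m inch '[[[0,0,0],[0,0,0],1],[[0,0,0],[0,0,0],1]]'; python3 - <<'E'
from station import bot,optics
import cv2,numpy as np
d=optics.get_image("wrist");cv2.imwrite("pics/w3.png",d["pixels"][:,:,::-1])
o=bot.observe();print(o["tool_pos"],o["ee_rot"])
E
python3 chk.py t2
```

```text
t: 6.05
tool_pos: [0.572, -0.1869, 0.036]
ee_rot: [-0.0, 0.12, 0.993, -0.0]
wrist_force: [1.3, -0.8, -0.2]
grip_width: 0.0834
grip_force: 0.0
t: 6.85
tool_pos: [0.4512, -0.3442, 0.1476]
ee_rot: [0.0, 0.246, 0.969, -0.001]
wrist_force: [-0.9, 0.4, -0.3]
grip_width: 0.0855
grip_force: 0.0
t: 7.05
tool_pos: [0.4547, -0.3394, 0.1467]
ee_rot: [0.0, 0.242, 0.97, 0.0]
wrist_force: [0.5, -1.3, 0.5]
grip_width: 0.0852
grip_force: 0.0
[ 0.45488362 -0.33904673  0.14651336] [2.60811974e-04 2.41573469e-01 9.70382495e-01 6.61000535e-05]
[416. 244.] 413 ztop 0.05 (array([ 560. , -183.5]), array([20.7, 85.6]), 165.5)
[489. 305.] 242 ztop 0.021 (array([ 443.1, -332.1]), array([18.2, 52.9]), 154.1)
[161. 328.] 528 ztop 0.02 (array([386.3, 326.1]), array([ 18.5, 116. ]), 146.7)
7.15 [ 0.4549 -0.3389  0.1463] [0.    0.241 0.97  0.   ] [ 0.1  0.6 -0.1]
```

View pics/w3.png

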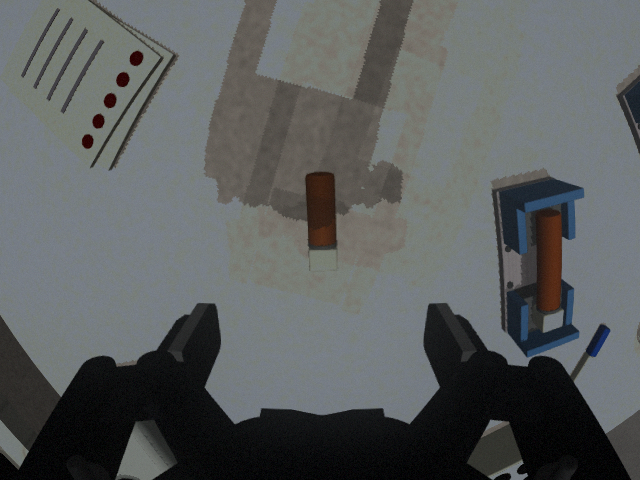

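View pics/t2.png

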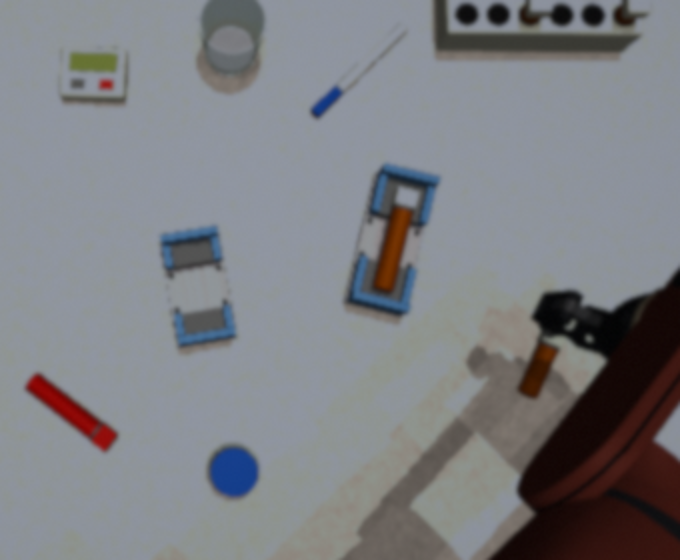

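The middle tube lies in the long slot: body at (392,250) in the crop, top at about 50 mm, between the end walls. The wrist view shows the short tube (columns 307-337) centred and aligned between the fingers, so I'll pick it.

```bash
python3 -m inch '[[[0,0,0],[-1,0,-50],1],[[0,0,0],[-1,0,-95],1],[[0,0,0],[-1,0,-125],1],[[0,0,0],[-1,0,-138],1],[[0,0,0],[-1,0,-141],1],[[0,0,0],[-1,0,-141],-1],[[0,0,0],[-1,0,-141],-1],[[0,0,0],[-1,0,-141],-1]]' 40 && python3 -m inch '[[[0,0,0],[0,0,0],-1],[[0,0,0],[0,0,0],-1],[[0,0,0],[0,0,0],-1],[[0,0,0],[0,0,0],-1],[[0,0,0],[0,0,0],-1]]'
```

```text
t: 7.95
tool_pos: [0.4543, -0.341, 0.0071]
ee_rot: [0.002, 0.242, 0.97, -0.001]
wrist_force: [0.6, 0.1, -0.4]
grip_width: 0.0439
grip_force: 0.0
t: 8.45
tool_pos: [0.4537, -0.3406, 0.0065]
ee_rot: [0.001, 0.242, 0.97, -0.0]
wrist_force: [-1.6, 0.9, 5.4]
grip_width: 0.0204
grip_force: 38.9
```

```bash
python3 -m inch '[[[0,0,0],[0,0,30],-1],[[0,0,0],[0,0,80],-1],[[0,0,0],[0,0,130],-1],[[0,0,0.1],[7,35,140],-1],[[0,0,0.22],[16,80,140],-1],[[0,0,0.34],[25,125,140],-1],[[0,0,0.46],[34,170,140],-1],[[0,0,0.58],[43,215,140],-1]]' && python3 -m inch '[[[0,0,0.09],[9,45,0],-1],[[0,0,0.09],[18,90,0],-1],[[0,0,0.09],[25,136,0],-1],[[0,0,0.09],[25,136,0],-1],[[0,0,0.09],[25,136,0],-1],[[0,0,0.09],[25,136,0],-1]]'; python3 - <<'E'
from station import bot
o=bot.observe();q=o["ee_rot"];import numpy as np
print(o["tool_pos"],np.degrees(2*np.arctan2(q[2],q[1])))
E
```

```text
t: 9.25
tool_pos: [0.4961, -0.1234, 0.1456]
ee_rot: [0.0, -0.047, 0.999, -0.0]
wrist_force: [1.0, 0.5, -1.0]
grip_width: 0.02
grip_force: 39.2
t: 9.85
tool_pos: [0.5209, 0.0102, 0.1451]
ee_rot: [-0.0, -0.09, 0.996, -0.0]
wrist_force: [0.1, -1.1, -1.6]
grip_width: 0.0203
grip_force: 39.3
[0.52090976 0.0102099  0.1451113 ] 190.29521638535917
```

```bash
python3 -m inch '[[[0,0,0],[1,1,-40],-1],[[0,0,0],[1,1,-75],-1],[[0,0,0],[1,1,-97],-1],[[0,0,0],[1,1,-104],-1],[[0,0,0],[1,1,-108],-1],[[0,0,0],[1,1,-109],-1],[[0,0,0],[1,1,-109],-1],[[0,0,0],[1,1,-109],-1]]' && python3 -m inch '[[[0,0,0],[0,0,0],0],[[0,0,0],[0,0,0],0],[[0,0,0],[0,0,0],0],[[0,0,0],[0,0,0],1],[[0,0,0],[0,0,0],1],[[0,0,0],[0,0,0],1]]' && python3 -m inch '[[[0,0,0],[0,0,15],1],[[0,0,0],[0,0,50],1],[[0,0,0],[0,0,100],1],[[0,0,0],[-30,40,120],1],[[0,0,0],[-60,80,120],1],[[0,0,0],[-80,125,120],1],[[0,0,0],[-90,170,120],1],[[0,0,0],[-90,200,120],1]]'; python3 -m inch '[[[0,0,0],[0,0,0],1],[[0,0,0],[0,0,0],1]]'; python3 chk.py t3
```

```text
t: 10.65
tool_pos: [0.5231, 0.0118, 0.0374]
ee_rot: [0.001, -0.09, 0.996, -0.0]
wrist_force: [-0.1, -0.7, -0.6]
grip_width: 0.0202
grip_force: 39.4
t: 11.25
tool_pos: [0.522, 0.0121, 0.036]
ee_rot: [-0.0, -0.09, 0.996, 0.0]
wrist_force: [0.6, 0.2, 0.9]
grip_width: 0.0833
grip_force: 0.0
t: 12.05
tool_pos: [0.4306, 0.2147, 0.1576]
ee_rot: [0.001, -0.091, 0.996, 0.001]
wrist_force: [0.1, -0.3, 0.7]
grip_width: 0.0854
grip_force: 0.0
t: 12.25
tool_pos: [0.4321, 0.2126, 0.157]
ee_rot: [0.0, -0.091, 0.996, -0.0]
wrist_force: [0.0, -1.2, -0.4]
grip_width: 0.0853
grip_force: 0.0
[416. 244.] 411 ztop 0.05 (array([ 560. , -183.5]), array([20.7, 85.5]), 165.5)
[319. 269.] 254 ztop 0.05 (array([509. ,   8.7]), array([19. , 54.3]), 12.1)
[154. 339.] 286 ztop 0.021 (array([366., 340.]), array([19.9, 66.5]), 148.4)
12.3 [0.4322 0.2118 0.1567] [ 0.    -0.09   0.996 -0.   ] [ 0.5 -0.8 -0. ]
```

View pics/t3.png

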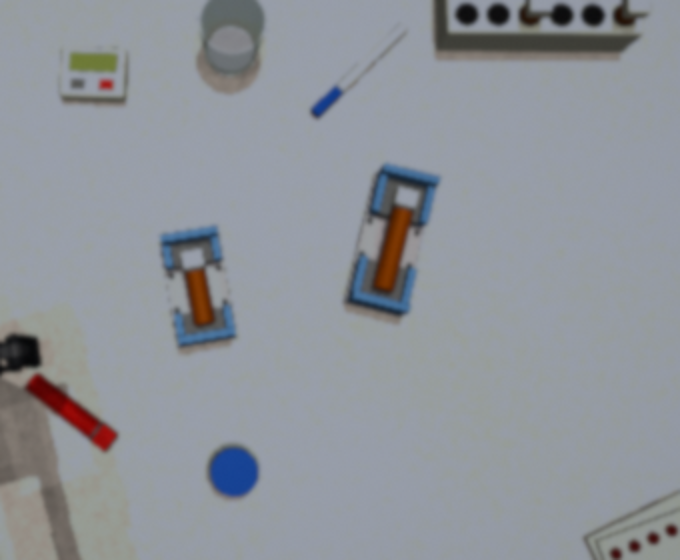

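Both tubes lie in their slots, short at (197,290) and middle at (395,245) in the crop. Both tops read about 50 mm, both are aligned and clear of the end walls, and the arm is away from them.

```bash
python3 -c "
from station import bot
print(bot.hand_in())"
```

```text
the job is handed in; nothing more can be done
None
```

I laid the 75 mm tube in the short-slot rack and the 105 mm tube in the long-slot rack, with the arm clear of both, and handed the job in at about 12.3 s; the hand-in returned no verdict.

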